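Lock the mother-spawn chest

TASK

Lock the wide steel chest: push the slide bolt on its lid fully home, so that the bolt's eye lies under the raised padlock shackle, and then press that shackle down into the padlock until the hidden pawl clicks and it stays down. Leave the padlock of the narrow chest open.

Things in the scene. Friction and masses are not known exactly. Their poses are not given: they have to be found in the camera images.
- wide_chest: WIDE grey steel chest, fixed, 200 mm deep (x) x 270 mm wide (y), lid top 130 mm above the bench; origin under its centre. x = the way its bolt slides home, away from the robot, turned up to 0.25 rad; y left, z up. A steel padlock stands upright in a shoe on its far (+x) wall, 118 mm from the centre, the lock body's top level with the lid.
- wide_shackle_top (a point): Top of the wide chest's padlock shackle, mid-span: an upside-down U of 10 mm bar, 42 mm wide along the chest's y. Starts sprung up, top 187 mm above the bench; moves only straight down, 20 mm. Resists with about 7 N (a light touch is not enough), springs back if let go early; about 13 mm down it snaps home and stays, top at 167 mm. The point moves with it.
- wide_tab (a point): Centre (152 mm above the bench) of the bolt's upright tab on the wide chest: 10 mm thick (x), 44 wide (y), 32 high; axes as the chest's. Flat bolt below it, top at 137 mm. Pushed along +x, 3 N friction, stays where left; starts 40 to 60 mm short of its stop. Home: tab 110 mm behind the shackle along x, shackle 16 mm right (-y) of the tab. Lid free 40 mm behind the tab.
- narrow_shackle_top (a point): Top of the raised shackle of the smaller padlock on the NARROW chest (140 mm deep, 120 wide, lid also at 130 mm, fixed), which stands left or right of the wide one and has the same kind of bolt. Shackle 32 mm wide, its top 173 mm above the bench when up, 158 mm when shut. It must stay up.
Things that resemble listed ones, but are neither listed nor needed, are in the scene too. What is shaped like the part that bears narrow_shackle_top but purple is not meant.

How it is judged:
By the outcome, as a careful person would: the job done as asked, in the order asked, and still so for the second after the job is handed in, with the robot touching nothing.
It also fails if it takes over 38 s, if anything falls off the work surface, if the arm or the gripper's body presses on something with over 40 N, if the wrist force passes 120 N, or if a joint passes its speed limit or range.

ROBOT

A 6-joint arm with a two-finger parallel gripper is mounted at the origin on the work surface. World frame = base frame: x ahead of the robot, y to its left, z up, the work surface at z = 0. Lengths are in m, angles in rad, forces in N, time in s.
With the tool pointing down it reaches from about 0.35 to 0.95 m from the base axis. Payload 17.4 kg.
Tool frame: the origin (TCP) lies between the finger pads; the fingertips stand 19 mm ahead of it and the grasp point (between the pads) is the TCP; z points along the fingers, x is the direction in which the jaws open and shut, and the axes are right-handed (so a half turn about z gives the same grasp; the last joint's range is limited). The gripper opens to 93 mm and grips with 3 to 60 N. Pads are 15 mm wide; open, the fingers measure 128 mm over their backs; the gripper's body (75 mm by 188 mm) begins 65 mm behind the grasp point.
Start: joints at [-1.322, 0.116, 1.442, -0, 1.584, -0.038], TCP at [0.191, -0.647, 0.213] pointing down, gripper open.
Joint ranges: [-2.83, 2.83], [-0.83, 2.19], [0.07, 2.5], [-1.14, 4.28], [0.01, 3], [-2.97, 2.97]. Speed limits (rad/s): [1.89, 1.89, 2.22, 3.14, 3.14, 3.14].

INTERFACE

Orientations are given as a 3x3 rotation matrix whose columns are the frame's x, y, z axes.
In Python, from bench import r, imaging, finish_job gives the robot as it stands.
- The arm moves only by the tool jog_arm, never from a script. Its argument "plan" is a list of rows, each a list of 6 numbers: the shift along the tool's x, y, z each as a share of 0.1 m, from -1 to 1, then the turn, a rotation vector about the tool's x, y, z each as a share of pi rad, from -1 to 1. In form: [[tx, ty, tz, rx, ry, rz], ...]. A call has 1 to 8 rows; each row is the pose to reach, as a shift and turn from the pose commanded when the call began, along the tool's axes at that moment, turning the shorter way round; what a row does not reach only later rows make up. A row lasts 1/10 s, in which the tool goes at most 50 mm and 8.59 degrees, less where a joint would pass 70% of its speed; a pose out of reach is approached as far as the arm can. A call with a number of a shift or a turn outside -1 to 1 is refused whole. A call with a gripper value outside its range is refused whole. "grip" is the closure, from -1 (fully open) to 1 (shut), set as the call begins (left out, the last holds). The fingers move at their own pace and stop on an object; "squeeze" is the grip in N (left out, the last holds). Time passes only in rows, so rows that repeat a pose let the fingers close. It gives the time, the measured TCP pose, the force and the opening at its end, in the units of the state.
- r.read_state(): the state, without advancing time (a new reading comes with each control period).
- imaging.read_camera(name): name is "scene" or "top" or "wrist"; returns the picture (480x640x3 uint8, red, green, blue); there is no depth.
- imaging.camera_model(name): a dict with "vertical_fov" (degrees; the focal length in pixels is half the picture's height over the tangent of half this angle, whatever the lens; pixels are square), "cx", "cy" (the principal point, pixels), "k1" (the pictures are not rectified: a ray, as slopes to the right and down, at radius r is drawn at 1 + k1 r^2 times it, then the intrinsics apply), "T" (4x4, takes a point from camera to world coordinates). Camera axes: x right, y up, looking along -z (the intrinsics and any distortion apply to the point x, -y, -z); pixel columns grow to the right and rows downward; lengths in m; the calibration is good to about 2 mm. A picture is of the moment at which its call begins: read the wrist's pose just before it. camera_model takes no time and is no camera call; for the wrist camera it gives the pose at the moment of the call.
- finish_job(): hands the job in, once; it reports no verdict.
Trained networks look in the newest picture that a camera, given by its name, has taken for a name from the list of things; names that differ only in an ending like _2 or _b are one class to them, and where a whole thing is asked for, a point or a joint stands for the part that bears it (a point fixed in the world has none). Each returns a list of dicts, best first, with "p" (0 to 1); they miss things now and then, are a little off and sometimes report something else, mostly with a low value. They report only what shows in the picture. A call takes as long as a camera call. They do not tell look-alikes from the thing itself.
- imaging.masks_of(camera, target): "mask" (480x640 bool, what is visible of it) and "rect" ([centre column, centre row, width, height] as shares, 0 to 1, of the picture: columns of its width, rows of its height, round what is visible of it).
- imaging.spot_point(camera, target): "position" ([column, row] as shares, 0 to 1, of the picture: columns of its width, rows of its height: a listed point, or the origin of a listed thing).
The state is a dict: "t": time; "joint_positions": joint angles; "joint_velocities": joint speeds; "joint_torque": joint torques, N m; "tool_pos": TCP position; "eef_rot": TCP orientation; "ft_force": force on the tool from outside, world axes, zero at the start; "ft_torque": the same for the moment, N m; "grip_width": opening from 0.0 (shut) to 1.0 (fully open).
Only numpy, scipy, OpenCV 4.12 (cv2) and the standard library are available. Lean on these libraries where they do the work, as an engineer would, in place of code of your own. Each camera call takes 0.05 s, during which the arm holds its last target.

## Working session

There is one attempt and no reset: what is moved stays moved. The work goes in short steps, Python scripts to look and compute and a tool call to move; the robot and the scene stay as the last step left them, time stands still between calls to the robot, and variables do not carry over. Pictures are saved under pics/ and viewed, and the job is handed in when it is done.

Besides the shell and the picture viewer there is one more tool, called after "Call:" by a JSON object that holds its "op" and its "data", one argument or row to a line. jog_arm: Moves the arm, as the interface text tells. Shift numbers are shares of 0.1 m and turn numbers shares of pi rad, none past 1 either way. Its arguments: {"type":"object","properties":{"plan":{"type":"array"},"grip":{"type":"number"},"squeeze":{"type":"number"}},"required":["plan"]}

```bash
mkdir -p pics; ls; cat > h.py <<'E'
import numpy as np, cv2
from bench import r, imaging, finish_job
def ray(m,px):
    f=240/np.tan(np.radians(m["vertical_fov"])/2)
    K=np.array([[f,0,m["cx"]],[0,f,m["cy"]],[0,0,1.]])
    u=cv2.undistortPointsIter(np.array([[px]],float),K,np.array([m["k1"],0,0,0,0.]),None,None,(3,100,1e-12))[0,0]
    T=np.array(m["T"]); d=T[:3,:3]@np.array([u[0],-u[1],-1.]); return T[:3,3],d/np.linalg.norm(d)
def atz(m,px,z):
    o,d=ray(m,px); return o+d*(z-o[2])/d[2]
def proj(m,p):
    f=240/np.tan(np.radians(m["vertical_fov"])/2)
    T=np.array(m["T"]); c=T[:3,:3].T@(np.array(p)-T[:3,3]); s=np.array([c[0],-c[1]])/-c[2]
    s=s*(1+m["k1"]*(s@s)); return f*s+[m["cx"],m["cy"]]
def tri(rs):
    A=np.zeros((3,3));b=np.zeros(3)
    for o,d in rs:
        P=np.eye(3)-np.outer(d,d);A+=P;b+=P@o
    p=np.linalg.solve(A,b); return p,[np.linalg.norm(np.cross(p-o,d)) for o,d in rs]
def save(n,im): cv2.imwrite("pics/"+n+".png",cv2.cvtColor(im,cv2.COLOR_RGB2BGR))
E
python3 - <<'E'
from h import *
M={}
for c in ("scene","top"):
    im=imaging.read_camera(c); save(c+"0",im); m=imaging.camera_model(c); M[c]=m
    print(c,np.round(m["T"],3).tolist(),m["vertical_fov"],m["k1"])
    for t in("wide_shackle_top","wide_tab","narrow_shackle_top","wide_chest"):
        print(t,[(round(d["p"],2),np.round(np.array(d["position"])*[640,480],1).tolist()) for d in imaging.spot_point(c,t)])
print(r.read_state()["t"])
E
```

```text
pics
scene [[-0.927, 0.359, -0.111, 0.334], [-0.376, -0.881, 0.289, 0.374], [0.006, 0.309, 0.951, 1.274], [0.0, 0.0, 0.0, 1.0]] 45.557367433991246 -0.07978984024260602
wide_shackle_top [(0.73, [247.0, 251.5])]
wide_tab [(0.67, [327.5, 293.2])]
narrow_shackle_top [(0.62, [366.9, 388.6]), (0.61, [430.1, 132.3]), (0.5, [325.7, 131.8])]
wide_chest [(0.61, [303.7, 300.4])]
top [[-0.016, 0.998, -0.055, 0.399], [-1.0, -0.016, -0.0, 0.02], [-0.001, 0.055, 0.998, 1.291], [0.0, 0.0, 0.0, 1.0]] 53.86992265221806 -0.006368358441586892
wide_shackle_top [(0.61, [267.8, 184.2])]
wide_tab [(0.61, [262.4, 261.8])]
narrow_shackle_top [(0.55, [201.5, 316.9]), (0.46, [396.6, 196.7]), (0.39, [250.6, 79.9]), (0.37, [432.6, 287.9])]
wide_chest [(0.74, [271.8, 240.0])]
0.5
```

View pics/scene0.png

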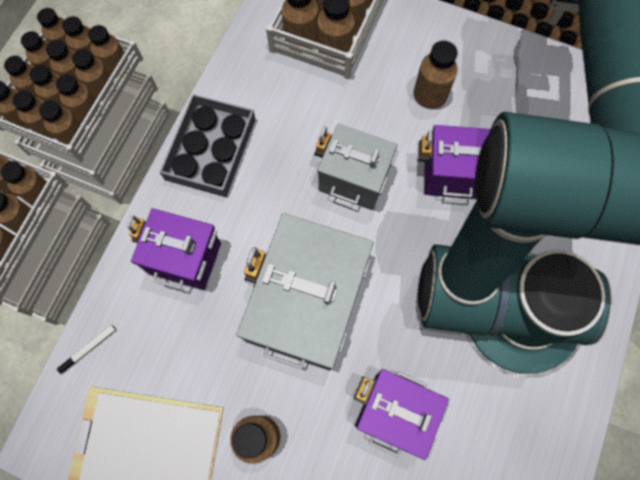

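View pics/top0.png

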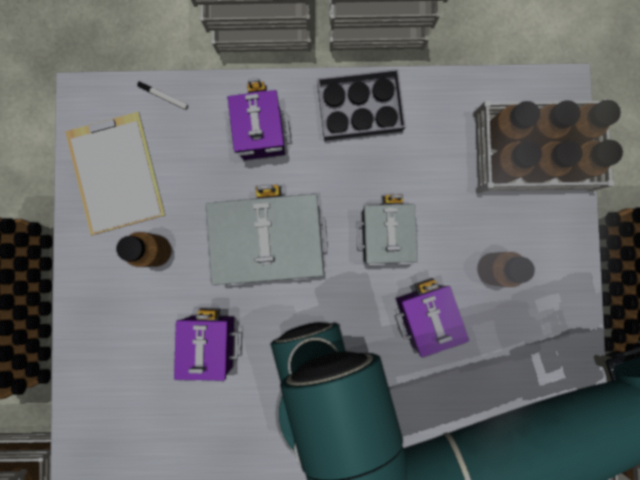

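```bash
python3 - <<'E'
from h import *
s,t=imaging.camera_model("scene"),imaging.camera_model("top")
for n,a,b in(("shackle",(247,251.5),(267.8,184.2)),("tab",(327.5,293.2),(262.4,261.8)),("chest",(303.7,300.4),(271.8,240))):
    print(n,tri([ray(s,a),ray(t,b)]), atz(s,a,.187),atz(t,b,.187))
ims=cv2.imread("pics/scene0.png");imt=cv2.imread("pics/top0.png")
a=cv2.resize(ims[220:350,190:390],None,fx=4,fy=4,interpolation=cv2.INTER_CUBIC);cv2.imwrite("pics/sc.png",a)
a=cv2.resize(imt[150:310,180:360],None,fx=3.7,fy=3.7,interpolation=cv2.INTER_CUBIC);cv2.imwrite("pics/tc.png",a)
E
```

```text
shackle (array([0.59254793, 0.13960548, 0.16651772]), [np.float64(0.002090767072338884), np.float64(0.002090767072338889)]) [0.58982585 0.14427411 0.187     ] [0.58698992 0.13697875 0.187     ]
tab (array([0.40876932, 0.15561499, 0.15989839]), [np.float64(0.004166842820428294), np.float64(0.0041668428204283585)]) [0.41092873 0.16174917 0.187     ] [0.40456503 0.15151418 0.187     ]
chest (array([ 0.46974758,  0.15256532, -0.04581737]), [np.float64(0.0028587513941258896), np.float64(0.0028587513941257096)]) [0.44807236 0.19212328 0.187     ] [0.45517408 0.12899363 0.187     ]
```

View pics/sc.png

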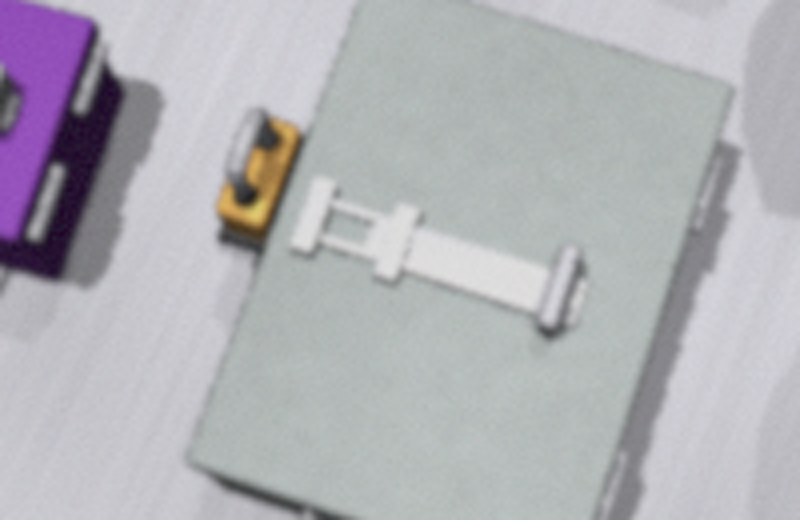

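View pics/tc.png

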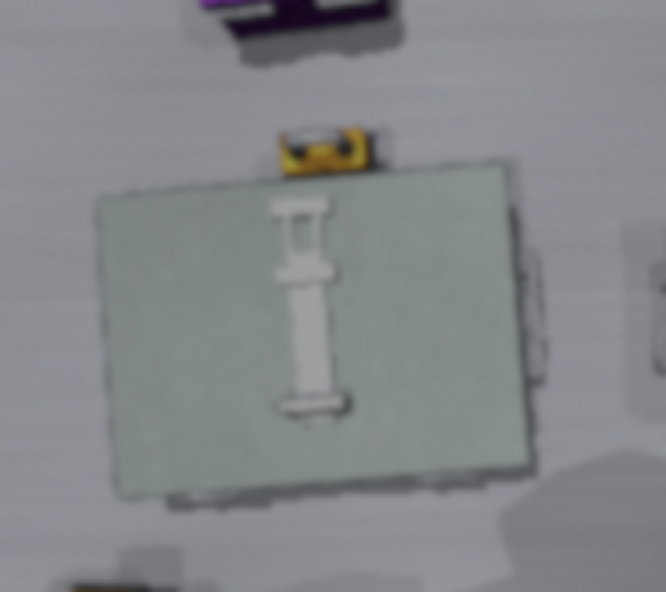

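The scene shows the wide grey chest at scene pixel (303,295), with its padlock shackle at (247,250) and its tab at (328,293). The possible mix-ups are the purple chests at (175,245), (400,412) and (455,155), and the narrow grey chest at (357,165). In the crop, the large grey lid with its silver U shackle and white bolt is clearly the wide chest.

```bash
python3 - <<'E'
from h import *
t=imaging.camera_model("top")
c=[atz(t,np.array(p)/3.7+[180,150],.13)[:2] for p in((97,197),(503,163),(528,470),(118,497))]
c=np.array(c);print(np.round(c,4), c.mean(0))
for a,b in((0,1),(3,2),(3,0),(2,1)):
    d=c[b]-c[a];print(np.linalg.norm(d),np.degrees(np.arctan2(d[1],d[0])))
st=r.read_state();print(st["t"],st["tool_pos"],np.round(st["eef_rot"],3))
m=imaging.camera_model("wrist");print(np.round(np.array(m["T"]),3),m["vertical_fov"])
R=np.array(st["eef_rot"]);p=np.array(st["tool_pos"])
T=np.array(m["T"]);print("cam in tool",R.T@(T[:3,3]-p));print(np.round(R.T@T[:3,:3],3))
E
```

```text
[[0.5518 0.2959]
 [0.5701 0.0241]
 [0.3651 0.0109]
 [0.3517 0.2827]] [0.45968428 0.15338251]
0.2724247306273801 -86.1420520050057
0.2721471223853495 -87.17596300878802
0.20047710418424056 3.786289895447383
0.20538841514918327 3.6982004545390748
0.5 [ 0.19094326 -0.64742887  0.2128916 ] [[ 0.283 -0.959 -0.   ]
 [-0.959 -0.283  0.   ]
 [-0.    -0.    -1.   ]]
[[ 0.284  0.924  0.255  0.261]
 [-0.959  0.273  0.075 -0.626]
 [-0.001 -0.266  0.964  0.384]
 [ 0.     0.     0.     1.   ]] 62.41327766908521
cam in tool [-0.00118273 -0.07320307 -0.17083304]
[[ 1.    -0.001  0.   ]
 [-0.001 -0.964 -0.266]
 [ 0.     0.266 -0.964]]
```

Call:
{"op": "jog_arm", "data": {
  "plan": [
    [-0.3,-0.3,-0.4,0,0,0],
    [-0.7,-0.6,-0.8,0,0,0],
    [-1,-0.9,-1,0,0,0],
    [-1,-0.9,-1,0,0,0]
  ],
  "grip": 1
}}

```text
t: 0.9
tool_pos: [0.2502, -0.524, 0.3166]
eef_rot: [[0.284, -0.959, 0.002], [-0.959, -0.284, -0.004], [0.004, -0.001, -1.0]]
ft_force: [0.2, 0.1, 0.5]
grip_width: 0.703
```

Call:
{"op": "jog_arm", "data": {
  "plan": [
    [-0.4,-0.4,0,0,0,0],
    [-0.8,-0.7,0,0,0,0],
    [-1,-0.9,0,0,0,0],
    [-1,-0.9,0,0,0,0]
  ]
}}

```text
t: 1.3
tool_pos: [0.3083, -0.4021, 0.3134]
eef_rot: [[0.286, -0.958, 0.001], [-0.958, -0.286, -0.001], [0.001, -0.001, -1.0]]
ft_force: [-0.6, -0.3, -0.3]
grip_width: 0.363
```

Call:
{"op": "jog_arm", "data": {
  "plan": [
    [-0.4,-0.3,0,0,0,0],
    [-0.8,-0.6,0,0,0,0],
    [-1,-0.8,0,0,0,0],
    [-1,-0.8,0,0,0,0]
  ]
}}

```text
t: 1.7
tool_pos: [0.3565, -0.2844, 0.313]
eef_rot: [[0.286, -0.958, 0.001], [-0.958, -0.286, -0.0], [0.0, -0.001, -1.0]]
ft_force: [-0.0, -0.1, -0.0]
grip_width: 0.027
```

Call:
{"op": "jog_arm", "data": {
  "plan": [
    [-0.4,-0.3,0,0,0,0],
    [-0.8,-0.6,0,0,0,0],
    [-1,-0.8,0,0,0,0],
    [-1,-0.8,0,0,0,0]
  ]
}}

```text
t: 2.1
tool_pos: [0.4049, -0.1663, 0.3127]
eef_rot: [[0.285, -0.958, -0.0], [-0.958, -0.285, 0.0], [-0.0, 0.0, -1.0]]
ft_force: [-0.0, 0.4, -0.9]
grip_width: 0.002
```

Call:
{"op": "jog_arm", "data": {
  "plan": [
    [-0.4,-0.3,0,0,0,0],
    [-0.8,-0.6,0,0,0,0],
    [-1,-0.7,0,0,0,0],
    [-1,-0.7,0,0,0,0]
  ]
}}

```text
t: 2.5
tool_pos: [0.4434, -0.0511, 0.3125]
eef_rot: [[0.285, -0.959, -0.001], [-0.959, -0.285, 0.0], [-0.0, 0.001, -1.0]]
ft_force: [-0.7, -0.7, 0.4]
grip_width: 0.006
```

Call:
{"op": "jog_arm", "data": {
  "plan": [
    [-0.4,-0.2,0,0,0,0.04],
    [-0.8,-0.3,0,0,0,0.07],
    [-1,-0.3,0,0,0,0.071],
    [-1,-0.3,0,0,0,0.071]
  ]
}}

```text
t: 2.9
tool_pos: [0.4433, 0.0526, 0.3127]
eef_rot: [[0.065, -0.998, -0.0], [-0.998, -0.065, -0.0], [0.0, 0.0, -1.0]]
ft_force: [1.0, -0.2, -0.6]
grip_width: 0.003
```

Call:
{"op": "jog_arm", "data": {
  "plan": [
    [-0.4,0,0,0,0,0],
    [-0.8,0,0,0,0,0],
    [-0.9,0,0,0,0,0],
    [-0.9,0,0,0,0,0],
    [-0.9,0,0,0,0,0]
  ]
}}

```text
t: 3.4
tool_pos: [0.438, 0.1408, 0.3128]
eef_rot: [[0.063, -0.998, -0.0], [-0.998, -0.063, -0.001], [0.001, 0.0, -1.0]]
ft_force: [-0.3, -0.8, 0.4]
grip_width: 0.004
```

```bash
python3 - <<'E'
from h import *
im=imaging.read_camera("wrist"); m=imaging.camera_model("wrist"); save("w1",im)
import json; json.dump({k:(np.array(v).tolist()) for k,v in m.items()},open("m1.json","w"))
for t in("wide_shackle_top","wide_tab"):
    print(t,[(round(d["p"],2),np.round(np.array(d["position"])*[640,480],1).tolist()) for d in imaging.spot_point("wrist",t)])
st=r.read_state();print(st["t"],st["tool_pos"],np.round(st["eef_rot"],3))
E
```

```text
wide_shackle_top [(0.9, [318.0, 27.2]), (0.27, [308.7, 170.1])]
wide_tab [(0.72, [300.6, 245.6])]
3.55 [0.4378499  0.14099613 0.3129741 ] [[ 0.062 -0.998  0.   ]
 [-0.998 -0.062 -0.   ]
 [ 0.    -0.    -1.   ]]
```

View pics/w1.png

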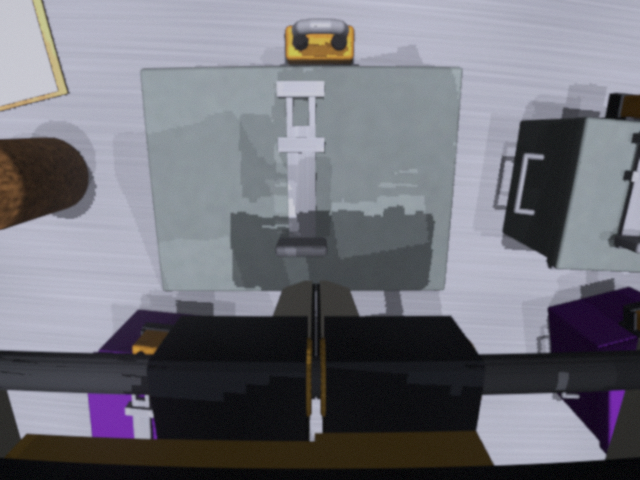

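Call:
{"op": "jog_arm", "data": {
  "plan": [
    [-0.3,-0.3,0,0,0,0],
    [-0.5,-0.7,0,0,0,0],
    [-0.5,-0.7,0,0,0,0],
    [-0.5,-0.7,0,0,0,0],
    [-0.5,-0.7,0,0,0,0]
  ]
}}

```text
t: 4.05
tool_pos: [0.5039, 0.1958, 0.3134]
eef_rot: [[0.063, -0.998, 0.0], [-0.998, -0.063, 0.0], [-0.0, -0.0, -1.0]]
ft_force: [0.1, 0.3, -0.1]
grip_width: 0.004
```

```bash
python3 - <<'E'
from h import *
import json
m1=json.load(open("m1.json"))
im=imaging.read_camera("wrist"); m=imaging.camera_model("wrist"); save("w2",im)
json.dump({k:(np.array(v).tolist()) for k,v in m.items()},open("m2.json","w"))
P={}
for t in("wide_shackle_top","wide_tab"):
    l=[(round(d["p"],2),np.round(np.array(d["position"])*[640,480],1).tolist()) for d in imaging.spot_point("wrist",t)]
    print(t,l); P[t]=l[0][1]
a={"wide_shackle_top":(318,27.2),"wide_tab":(300.6,245.6)}
for t,z in(("wide_shackle_top",.187),("wide_tab",.152)):
    print(t,tri([ray(m1,a[t]),ray(m,P[t])]),atz(m1,a[t],z),atz(m,P[t],z))
print(r.read_state()["t"],r.read_state()["tool_pos"])
E
```

```text
wide_shackle_top [(0.58, [387.1, 130.0]), (0.28, [348.9, 224.4])]
wide_tab [(0.96, [359.4, 318.5])]
wide_shackle_top (array([0.58102497, 0.14922595, 0.18501765]), [np.float64(0.000156315260927381), np.float64(0.00015631526092736923)]) [0.58066196 0.14908917 0.187     ] [0.5808951  0.14969368 0.187     ]
wide_tab (array([0.41672669, 0.15255457, 0.16153775]), [np.float64(0.0007039650940902261), np.float64(0.0007039650940902343)]) [0.4134331  0.15327458 0.152     ] [0.41255414 0.15059859 0.152     ]
4.2 [0.50370596 0.19604117 0.31380135]
```

View pics/w2.png

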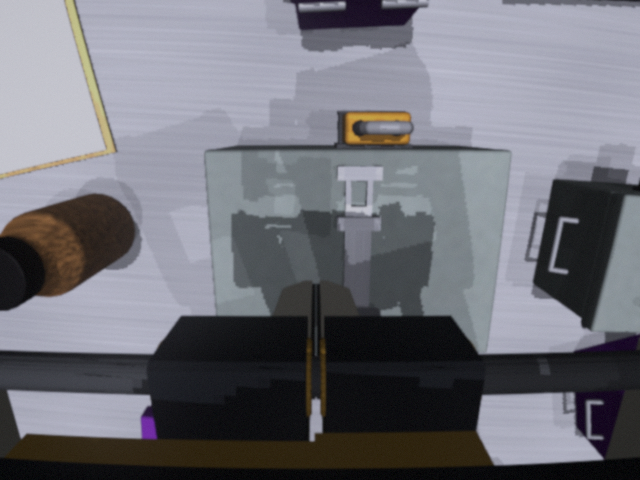

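Call:
{"op": "jog_arm", "data": {
  "plan": [
    [0.2,0.4,0,0,0,0],
    [0.37,0.8,0,0,0,0],
    [0.37,1,0,0,0,0],
    [0.37,1,0,0,0,0]
  ]
}}

```text
t: 4.6
tool_pos: [0.4048, 0.1527, 0.3144]
eef_rot: [[0.063, -0.998, 0.003], [-0.998, -0.063, 0.001], [-0.001, -0.003, -1.0]]
ft_force: [0.7, -0.4, 0.6]
grip_width: 0.005
```

Call:
{"op": "jog_arm", "data": {
  "plan": [
    [0,0.17,0.2,0,0,0],
    [0,0.17,0.6,0,0,0],
    [0,0.17,0.8,0,0,0],
    [0,0.17,0.8,0,0,0],
    [0,0.17,0.8,0,0,0],
    [0,0.17,0.8,0,0,0]
  ]
}}

```text
t: 5.2
tool_pos: [0.3904, 0.1524, 0.2346]
eef_rot: [[0.064, -0.998, 0.002], [-0.998, -0.064, 0.001], [-0.0, -0.002, -1.0]]
ft_force: [0.6, 0.1, 1.0]
grip_width: 0.003
```

```bash
python3 - <<'E'
from h import *
im=imaging.read_camera("wrist"); m=imaging.camera_model("wrist"); save("w3",im)
print(np.round(imaging.camera_model("wrist")["T"],3)[:3,3])
ims=imaging.read_camera("scene");save("s3",cv2.resize(ims[180:400,150:450],None,fx=2.6,fy=2.6,interpolation=cv2.INTER_CUBIC))
for t in("wide_shackle_top","wide_tab"):
    print(t,[(round(d["p"],2),atz(m,np.array(d["position"])*[640,480],.187 if "sh" in t else .152)) for d in imaging.spot_point("wrist",t)])
st=r.read_state();print(st["t"],st["tool_pos"],st["ft_force"])
for z in(0.168,): print(proj(m,(.4134,.1533,z)))
E
```

```text
[0.463 0.158 0.405]
wide_shackle_top []
wide_tab [(0.67, array([0.41326872, 0.15073614, 0.152     ]))]
5.4 [0.39007911 0.15239806 0.23373596] [ 0.08030323  0.10552315 -0.16754063]
[318.40783444 215.49922028]
```

View pics/w3.png

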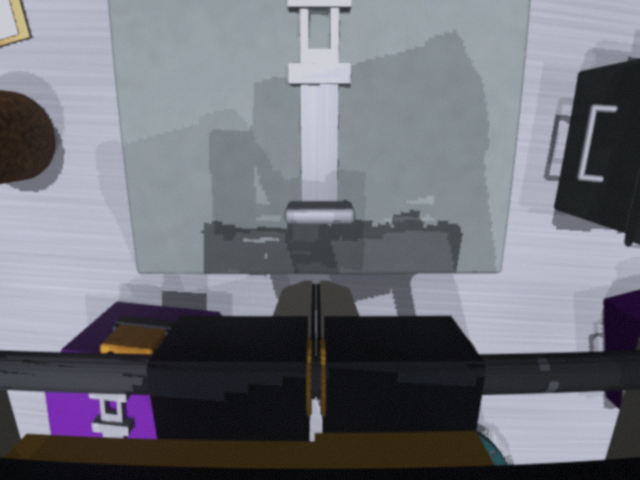

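View pics/s3.png

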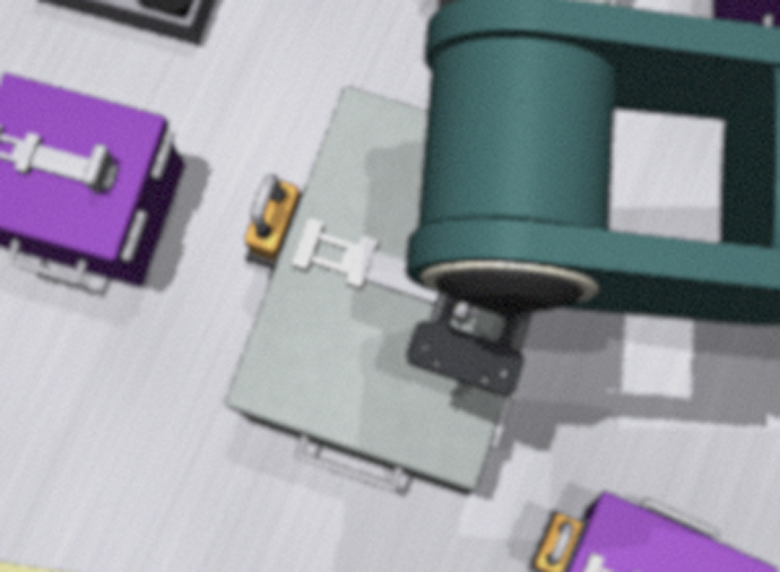

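Call:
{"op": "jog_arm", "data": {
  "plan": [
    [0,0.03,0.3,0,0,0],
    [0,0.03,0.5,0,0,0],
    [0,0.03,0.6,0,0,0],
    [0,0.03,0.65,0,0,0],
    [0,0.03,0.7,0,0,0],
    [0,0.03,0.7,0,0,0]
  ]
}}

```text
t: 6.0
tool_pos: [0.3869, 0.1522, 0.1631]
eef_rot: [[0.064, -0.998, 0.0], [-0.998, -0.064, 0.0], [-0.0, -0.0, -1.0]]
ft_force: [-0.0, 0.4, 0.1]
grip_width: 0.006
```

Call:
{"op": "jog_arm", "data": {
  "plan": [
    [0,-0.1,0,0,0,0],
    [0,-0.2,0,0,0,0],
    [0,-0.3,0,0,0,0],
    [0,-0.4,0,0,0,0],
    [0,-0.5,0,0,0,0],
    [0,-0.6,0,0,0,0],
    [0,-0.62,0,0,0,0]
  ]
}}

```text
t: 6.7
tool_pos: [0.4496, 0.1561, 0.1627]
eef_rot: [[0.063, -0.998, -0.001], [-0.998, -0.063, -0.0], [0.0, 0.001, -1.0]]
ft_force: [0.6, -0.3, -0.4]
grip_width: 0.005
```

Call:
{"op": "jog_arm", "data": {
  "plan": [
    [0,-0.02,0,0,0,0],
    [0,-0.04,0,0,0,0],
    [0,-0.06,0,0,0,0]
  ]
}}

```text
t: 7.0
tool_pos: [0.4546, 0.1565, 0.163]
eef_rot: [[0.064, -0.998, 0.0], [-0.998, -0.064, 0.0], [-0.0, -0.0, -1.0]]
ft_force: [-0.3, 0.7, 1.1]
grip_width: 0.003
```

```bash
python3 - <<'E'
from h import *
im=imaging.read_camera("wrist"); m=imaging.camera_model("wrist"); save("w4",im)
st=r.read_state();print(st["t"],st["tool_pos"],st["ft_force"])
for t in("wide_shackle_top","wide_tab"):
    print(t,[(round(d["p"],2),atz(m,np.array(d["position"])*[640,480],.187 if "sh" in t else .152)) for d in imaging.spot_point("wrist",t)])
E
```

```text
7.05 [0.45478993 0.15650057 0.16304662] [ 0.22347554  0.14684789 -0.54295185]
wide_shackle_top []
wide_tab [(0.96, array([0.41490488, 0.15142321, 0.152     ]))]
```

View pics/w4.png

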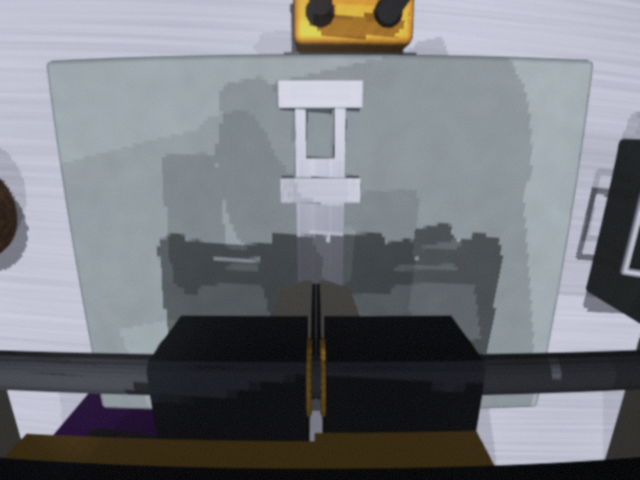

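```bash
python3 - <<'E'
from h import *
im=imaging.read_camera("scene"); m=imaging.camera_model("scene"); save("s5",cv2.resize(im[180:400,150:450],None,fx=2.6,fy=2.6,interpolation=cv2.INTER_CUBIC))
w=imaging.camera_model("wrist")
for p in((.4548,.1565,.163),(.4548,.1565,.144),(.4548,.1565,.182),(.4134,.153,.168),(.4134,.153,.137),(.4702,.1583,.168),(.4702,.1583,.137)): print(p,proj(w,p))
for z in(.130,.137,.147):print([atz(w,q,z).round(4).tolist() for q in((320,80),(320,108),(320,178),(320,202))])
import json
m1=json.load(open("m1.json"))
for z in(.130,.137,.147):print([atz(m1,q,z).round(4).tolist() for q in((300,82),(300,95),(300,138),(300,151))])
E
```

```text
(0.4548, 0.1565, 0.163) [317.80888779 292.9325741 ]
(0.4548, 0.1565, 0.144) [317.6199779  278.27473121]
(0.4548, 0.1565, 0.182) [318.03868195 310.7918177 ]
(0.4134, 0.153, 0.168) [319.41788571 376.35166573]
(0.4134, 0.153, 0.137) [318.92549794 343.45538354]
(0.4702, 0.1583, 0.168) [316.10465966 264.92798672]
(0.4702, 0.1583, 0.137) [316.04717806 245.35532814]
[[0.5516, 0.1617, 0.13], [0.5385, 0.1608, 0.13], [0.5042, 0.1585, 0.13], [0.4917, 0.1576, 0.13]]
[[0.5507, 0.1617, 0.137], [0.5381, 0.1608, 0.137], [0.505, 0.1586, 0.137], [0.493, 0.1578, 0.137]]
[[0.5495, 0.1617, 0.147], [0.5376, 0.1609, 0.147], [0.5061, 0.1588, 0.147], [0.4947, 0.158, 0.147]]
[[0.5502, 0.162, 0.13], [0.5397, 0.1614, 0.13], [0.5041, 0.1595, 0.13], [0.493, 0.1589, 0.13]]
[[0.5494, 0.1617, 0.137], [0.5391, 0.1611, 0.137], [0.5042, 0.1592, 0.137], [0.4934, 0.1586, 0.137]]
[[0.5483, 0.1612, 0.147], [0.5383, 0.1607, 0.147], [0.5044, 0.1588, 0.147], [0.4939, 0.1583, 0.147]]
```

View pics/s5.png

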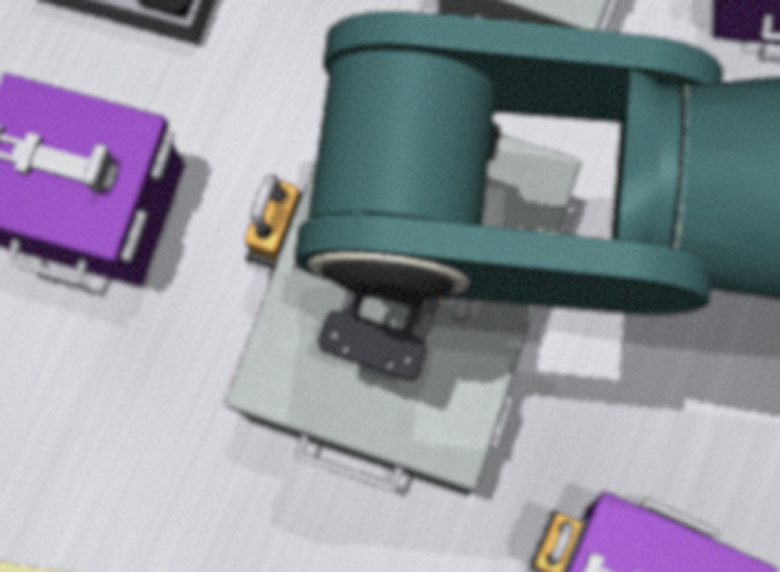

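The bolt hasn't moved: the eye's front edge is still at x≈0.550, and the push met no force. I'll raise the arm and look again.

Call:
{"op": "jog_arm", "data": {
  "plan": [
    [0,0,-0.4,0,0,0],
    [0,0,-0.8,0,0,0],
    [0,0.4,-1,0,0,0],
    [0,0.5,-1,0,0,0],
    [0,0.5,-1,0,0,0],
    [0,0.5,-1,0,0,0]
  ]
}}

```text
t: 7.8
tool_pos: [0.4049, 0.1533, 0.2621]
eef_rot: [[0.064, -0.998, -0.0], [-0.998, -0.064, -0.0], [0.0, 0.0, -1.0]]
ft_force: [0.1, -0.1, -0.2]
grip_width: 0.004
```

```bash
python3 - <<'E'
from h import *
import json
im=imaging.read_camera("wrist"); m=imaging.camera_model("wrist"); save("w6",im)
json.dump({k:(np.array(v).tolist()) for k,v in m.items()},open("m6.json","w"))
st=r.read_state();print(st["t"],st["tool_pos"],st["ft_force"])
for t in("wide_shackle_top","wide_tab"):
    print(t,[(round(d["p"],2),(np.array(d["position"])*[640,480]).round(1),atz(m,np.array(d["position"])*[640,480],.187 if "sh" in t else .152)) for d in imaging.spot_point("wrist",t)])
E
```

```text
7.85 [0.40503757 0.15325303 0.26186985] [ 0.23871645  0.11395912 -0.16595162]
wide_shackle_top []
wide_tab [(0.88, array([316.8, 226.8]), array([0.4103094 , 0.15373082, 0.152     ]))]
```

View pics/w6.png

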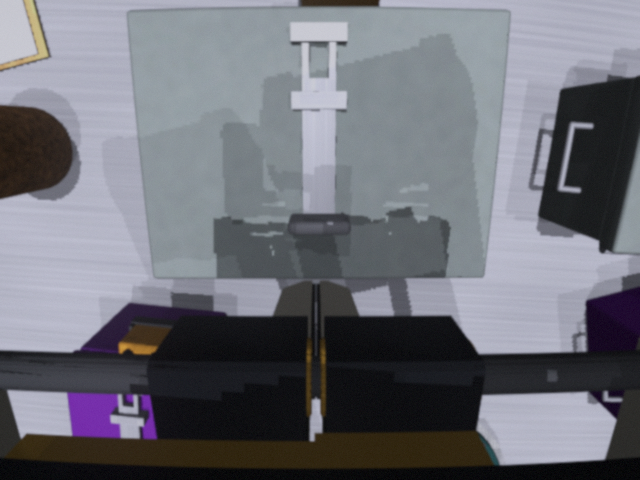

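```bash
python3 - <<'E'
import cv2,numpy as np
a=cv2.imread("pics/w4.png")[200:330,230:410];b=cv2.imread("pics/w6.png")[200:330,230:410]
g=lambda x:cv2.resize((255*(x/255.)**.5).astype(np.uint8),None,fx=4.4,fy=4.4,interpolation=cv2.INTER_CUBIC)[:, :]
cv2.imwrite("pics/c4.png",g(a));cv2.imwrite("pics/c6.png",g(b))
E
```

```text
(no output)
```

View pics/c4.png

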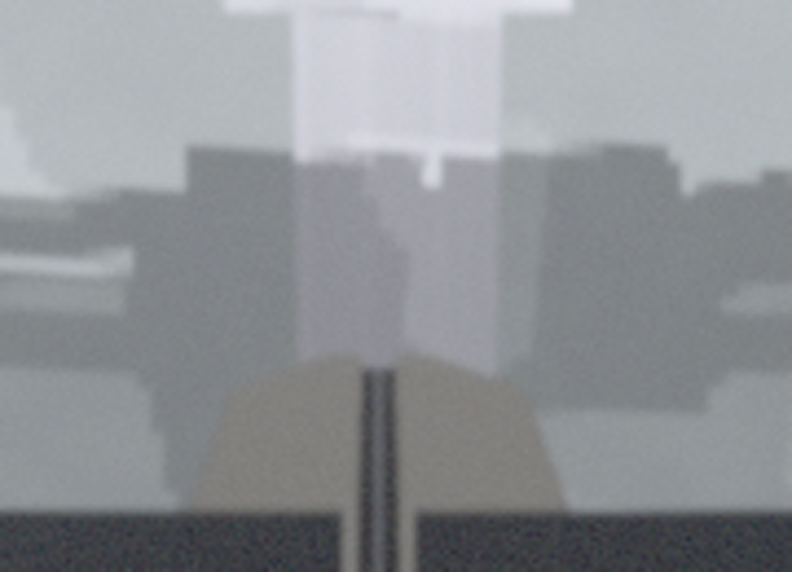

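View pics/c6.png

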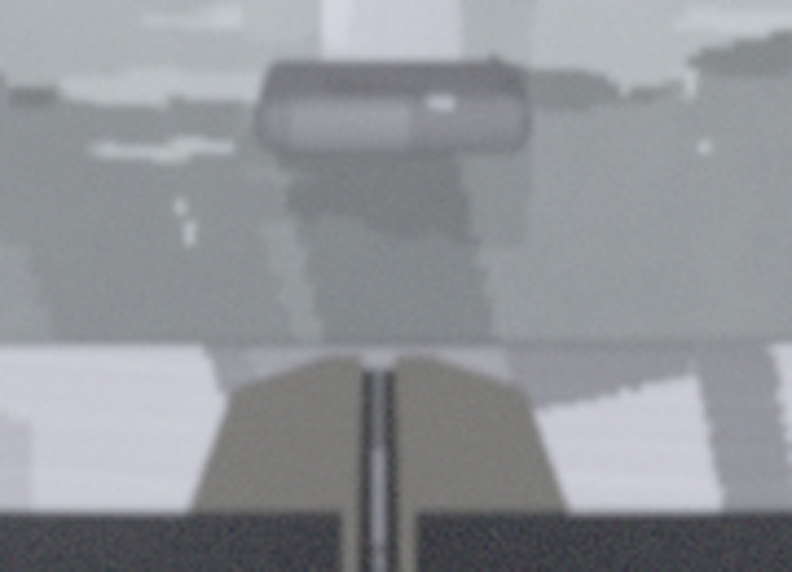

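```bash
python3 - <<'E'
import cv2,numpy as np
g=lambda x:cv2.resize((255*(x/255.)**.5).astype(np.uint8),None,fx=6,fy=6,interpolation=cv2.INTER_CUBIC)
a=cv2.imread("pics/w1.png")[220:270,260:340];b=cv2.imread("pics/w3.png")[190:240,270:370]
A=g(a);B=g(b);o=np.zeros((600,600,3),np.uint8);o[:300,:480]=A;o[300:,:]=B
cv2.imwrite("pics/c13.png",o)
E
```

```text
(no output)
```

View pics/c13.png

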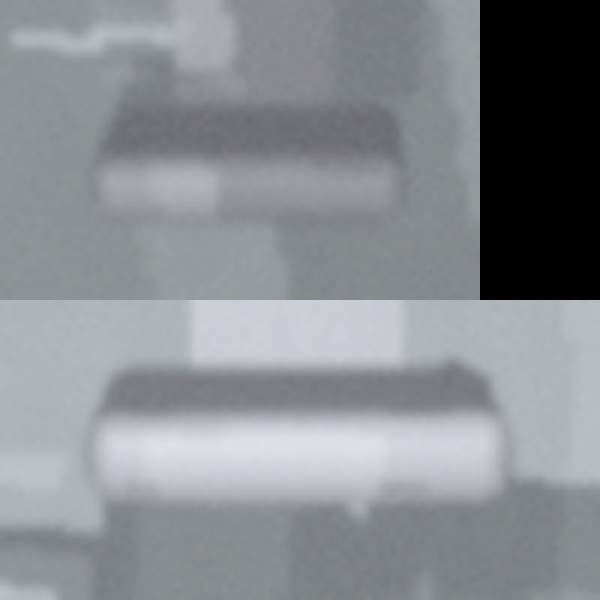

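```bash
python3 - <<'E'
from h import *
import json
m1=json.load(open("m1.json"));m6=json.load(open("m6.json"))
m3=json.loads(json.dumps(m6));T=np.array(m3["T"]);d=np.array([0.39007911,0.15239806,0.23373596])-np.array([0.40503757,0.15325303,0.26186985]);T[:3,3]+=d;m3["T"]=T.tolist();print(T[:3,3])
for n,q in(("fronttop",((301.6,246.2),(319.7,208.7),(319.5,222))),("backtop",((301.6,255.5),(319.7,222.8),(319.5,235))),("frontbot",((301.6,237.8),(319.7,201.7),(319.5,213.5))),
 ("leftfront",((276.2,246.2),(285.3,208.7),(288.6,222))),("rightfront",((327,246.2),(354.2,208.7),(350.5,222)))):
    p,e=tri([ray(m,x) for m,x in zip((m1,m3,m6),q)]);print(n,p.round(4),np.round(e,4), [atz(m,x,.168)[:2].round(4).tolist() for m,x in zip((m1,m3,m6),q)])
m4=json.loads(json.dumps(m6));T=np.array(m4["T"]);d=np.array([0.4548,0.1565,0.163])-np.array([0.40503757,0.15325303,0.26186985]);T[:3,3]+=d;m4["T"]=T.tolist()
for z in (.144,.15,.155,.16,.165,.17): print(z,atz(m4,(316,281.4),z).round(4)-[.4548,0.1565,0])
E
```

```text
[0.46302636 0.15815876 0.40444605]
fronttop [0.4166 0.1524 0.1639] [0.0002 0.0002 0.0001] [[0.4177, 0.1521], [0.4174, 0.1527], [0.4177, 0.1524]]
backtop [0.4061 0.1517 0.1578] [0.0002 0.0002 0.0004] [[0.4096, 0.1517], [0.4086, 0.1521], [0.4085, 0.1518]]
frontbot [0.4175 0.1525 0.1412] [0.0005 0.0006 0.0006] [[0.4249, 0.1525], [0.4217, 0.153], [0.4236, 0.1528]]
leftfront [0.4154 0.1736 0.1645] [0.0002 0.0001 0.0001] [[0.4163, 0.1732], [0.416, 0.1735], [0.4163, 0.1735]]
rightfront [0.4179 0.131  0.1638] [0.0002 0.0003 0.0003] [[0.419, 0.131], [0.4187, 0.1318], [0.419, 0.1312]]
0.144 [-0.0015  0.0007  0.144 ]
0.15 [0.0008 0.0009 0.15  ]
0.155 [0.0028 0.001  0.155 ]
0.16 [0.0048 0.0011 0.16  ]
0.165 [0.0067 0.0013 0.165 ]
0.17 [0.0087 0.0014 0.17  ]
```

Call:
{"op": "jog_arm", "data": {
  "plan": [
    [0,0.1,0.1,0,0,0],
    [0,0.2,0.3,0,0,0],
    [0,0.2,0.6,0,0,0],
    [0,0.2,0.8,0,0,0],
    [0,0.2,0.95,0,0,0],
    [0,0.2,1,0,0,0],
    [0,0.2,1,0,0,0]
  ]
}}

```text
t: 8.65
tool_pos: [0.3849, 0.1519, 0.1626]
eef_rot: [[0.064, -0.998, -0.001], [-0.998, -0.064, -0.0], [0.0, 0.001, -1.0]]
ft_force: [0.7, 1.1, -0.3]
grip_width: 0.004
```

Call:
{"op": "jog_arm", "data": {
  "plan": [
    [0,0,0.03,0,0,0],
    [0,0,0.06,0,0,0],
    [0,0,0.06,0,0,0]
  ]
}}

```text
t: 8.95
tool_pos: [0.3849, 0.152, 0.157]
eef_rot: [[0.064, -0.998, 0.0], [-0.998, -0.064, 0.0], [-0.0, -0.0, -1.0]]
ft_force: [-0.2, 0.2, 0.4]
grip_width: 0.004
```

Call:
{"op": "jog_arm", "data": {
  "plan": [
    [0,0,0.02,0,0,0],
    [0,0,0.04,0,0,0],
    [0,0,0.05,0,0,0]
  ]
}}

```text
t: 9.25
tool_pos: [0.3848, 0.152, 0.1518]
eef_rot: [[0.064, -0.998, -0.0], [-0.998, -0.064, -0.0], [0.0, 0.0, -1.0]]
ft_force: [-0.3, 0.5, -0.3]
grip_width: 0.005
```

```bash
python3 - <<'E'
from h import *
im=imaging.read_camera("wrist"); save("w7",im)
g=lambda x:cv2.resize((255*(x/255.)**.5).astype(np.uint8),None,fx=3.6,fy=3.6,interpolation=cv2.INTER_CUBIC)
save("c7",g(im[170:330,210:430]))
a=imaging.read_camera("top");save("t7",g(a[180:330,180:390]))
E
```

```text
(no output)
```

View pics/c7.png

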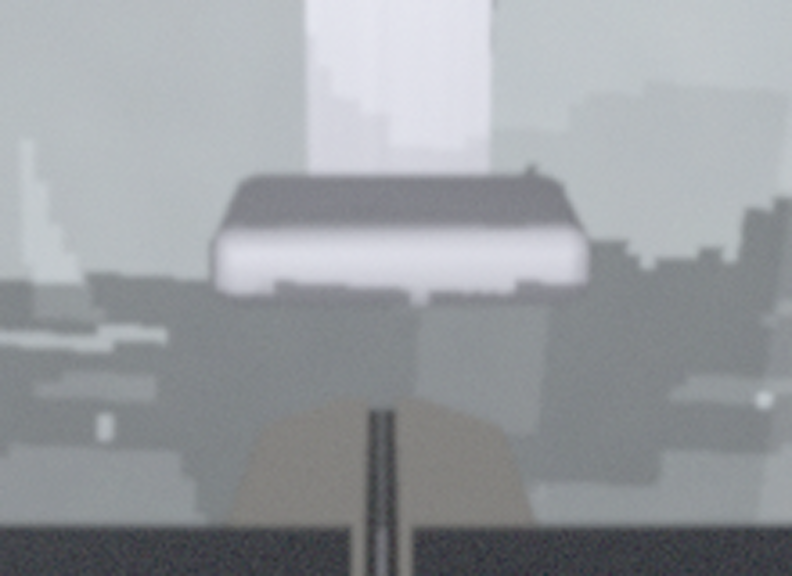

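View pics/t7.png

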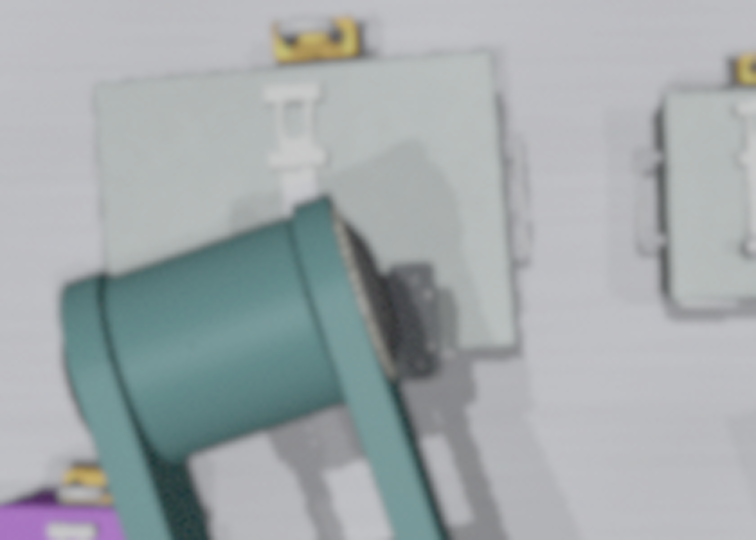

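Call:
{"op": "jog_arm", "data": {
  "plan": [
    [0,-0.1,0,0,0,0],
    [0,-0.15,0,0,0,0],
    [0,-0.2,0,0,0,0],
    [0,-0.24,0,0,0,0]
  ]
}}

```text
t: 9.75
tool_pos: [0.4092, 0.1535, 0.1519]
eef_rot: [[0.064, -0.998, -0.001], [-0.998, -0.064, -0.0], [0.0, 0.001, -1.0]]
ft_force: [-2.6, -0.1, 1.6]
grip_width: 0.007
```

```bash
python3 - <<'E'
from h import *
im=imaging.read_camera("wrist"); save("w8",im)
g=lambda x:cv2.resize((255*(x/255.)**.5).astype(np.uint8),None,fx=3.6,fy=3.6,interpolation=cv2.INTER_CUBIC)
save("c8",g(im[170:330,210:430]))
E
```

View pics/c8.png

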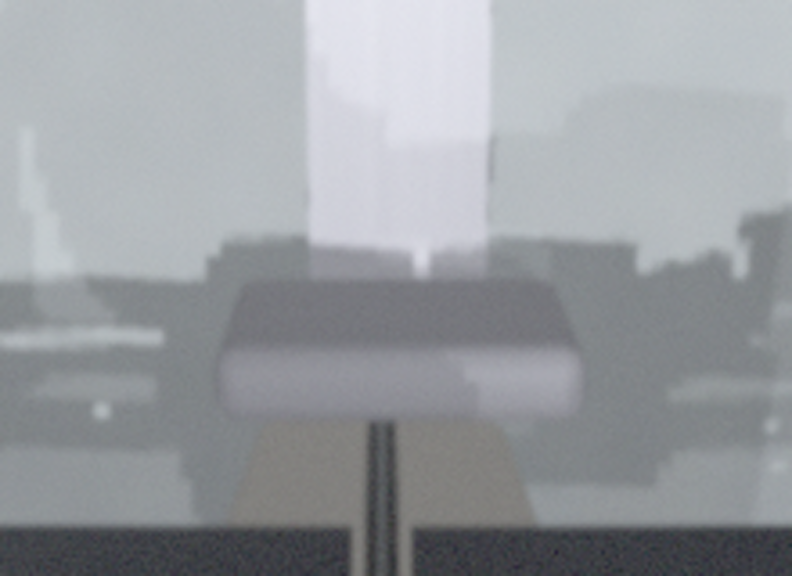

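Call:
{"op": "jog_arm", "data": {
  "plan": [
    [0,-0.06,0,0,0,0],
    [0,-0.14,0,0,0,0],
    [0,-0.22,0,0,0,0],
    [0,-0.3,0,0,0,0],
    [0,-0.36,0,0,0,0],
    [0,-0.42,0,0,0,0],
    [0,-0.45,0,0,0,0]
  ]
}}

```text
t: 10.5
tool_pos: [0.4542, 0.1565, 0.1518]
eef_rot: [[0.064, -0.998, -0.0], [-0.998, -0.064, 0.0], [-0.0, 0.0, -1.0]]
ft_force: [-2.2, 1.6, 0.2]
grip_width: 0.007
```

```bash
python3 - <<'E'
from h import *
im=imaging.read_camera("wrist"); save("w9",im)
E
```

```text
(no output)
```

View pics/w9.png

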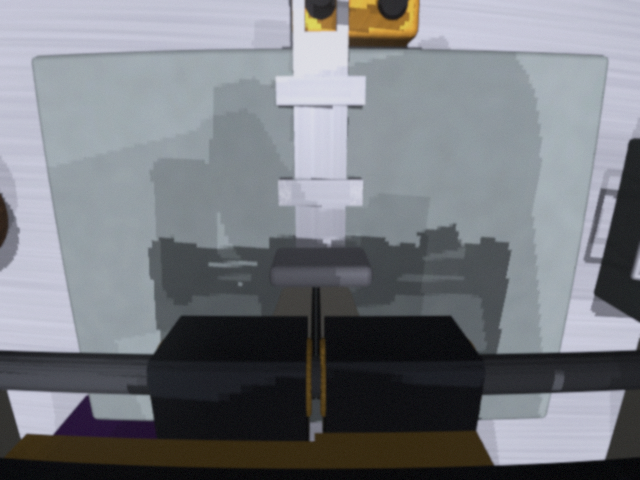

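The bolt is moving now: its bar slides over the left leg of the padlock at pixel (320,10). I'll continue slowly to the stop.

Call:
{"op": "jog_arm", "data": {
  "plan": [
    [0,-0.02,0,0,0,0],
    [0,-0.04,0,0,0,0],
    [0,-0.06,0,0,0,0]
  ]
}}

```text
t: 10.85
tool_pos: [0.4592, 0.1567, 0.1518]
eef_rot: [[0.064, -0.998, -0.001], [-0.998, -0.064, -0.0], [0.0, 0.001, -1.0]]
ft_force: [-22.5, -1.1, 8.0]
grip_width: 0.005
```

Call:
{"op": "jog_arm", "data": {
  "plan": [
    [0,-0.02,0,0,0,0],
    [0,-0.03,0,0,0,0],
    [0,-0.03,0,0,0,0]
  ]
}}

```text
t: 11.15
tool_pos: [0.4593, 0.1567, 0.1518]
eef_rot: [[0.064, -0.998, -0.009], [-0.998, -0.064, -0.001], [0.0, 0.009, -1.0]]
ft_force: [-38.8, -3.9, 14.9]
grip_width: 0.008
```

Call:
{"op": "jog_arm", "data": {
  "plan": [
    [0,-0.02,0,0,0,0],
    [0,-0.03,0,0,0,0],
    [0,-0.03,0,0,0,0]
  ]
}}

```text
t: 11.45
tool_pos: [0.4597, 0.1568, 0.1518]
eef_rot: [[0.065, -0.998, -0.016], [-0.998, -0.065, -0.002], [0.001, 0.016, -1.0]]
ft_force: [-68.1, -6.3, 27.7]
grip_width: 0.006
```

The force rose to 68 N with no further motion, so the bolt is at its stop. I'll back off and check.

Call:
{"op": "jog_arm", "data": {
  "plan": [
    [0,0.1,0,0,0,0],
    [0,0.2,0,0,0,0],
    [0,0.2,-0.4,0,0,0],
    [0,0.0,-0.8,0,0,0],
    [0,-0.4,-1,0,0,0],
    [0,-0.4,-1,0,0,0],
    [0,-0.4,-1,0,0,0]
  ]
}}

```text
t: 12.15
tool_pos: [0.5059, 0.1596, 0.2516]
eef_rot: [[0.063, -0.998, -0.0], [-0.998, -0.063, -0.0], [0.0, 0.0, -1.0]]
ft_force: [-0.2, 0.2, -0.8]
grip_width: 0.006
```

```bash
python3 - <<'E'
from h import *
import json
im=imaging.read_camera("wrist"); m=imaging.camera_model("wrist"); save("w10",im)
json.dump({k:(np.array(v).tolist()) for k,v in m.items()},open("m10.json","w"))
st=r.read_state();print(st["t"],st["tool_pos"],st["ft_force"])
for t in("wide_shackle_top","wide_tab"):
    print(t,[(round(d["p"],2),(np.array(d["position"])*[640,480]).round(1),atz(m,np.array(d["position"])*[640,480],.187 if "sh" in t else .152)) for d in imaging.spot_point("wrist",t)])
im=imaging.read_camera("top");save("t10",cv2.resize(im[160:300,190:350],None,fx=4,fy=4,interpolation=cv2.INTER_CUBIC))
E
```

```text
12.2 [0.50520237 0.1595929  0.25126611] [-0.33091757  0.02861705 -0.7394981 ]
wide_shackle_top [(0.98, array([344.3, 129.6]), array([0.57983205, 0.1489111 , 0.187     ])), (0.62, array([320.8, 240.2]), array([0.51319742, 0.15796037, 0.187     ]))]
wide_tab [(0.64, array([317.8, 283.7]), array([0.47052629, 0.1567736 , 0.152     ]))]
```

View pics/w10.png

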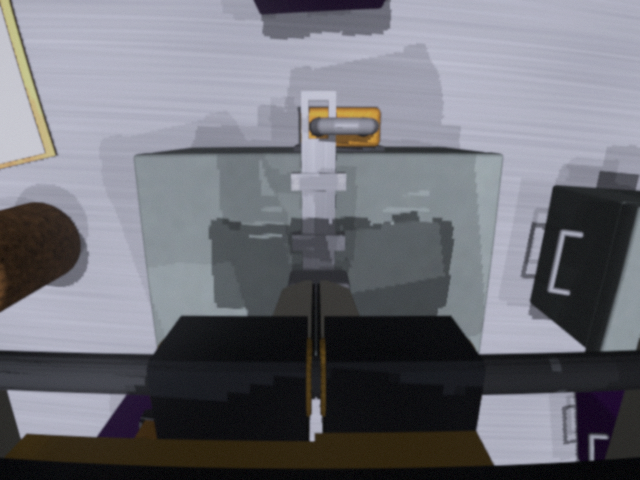

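View pics/t10.png

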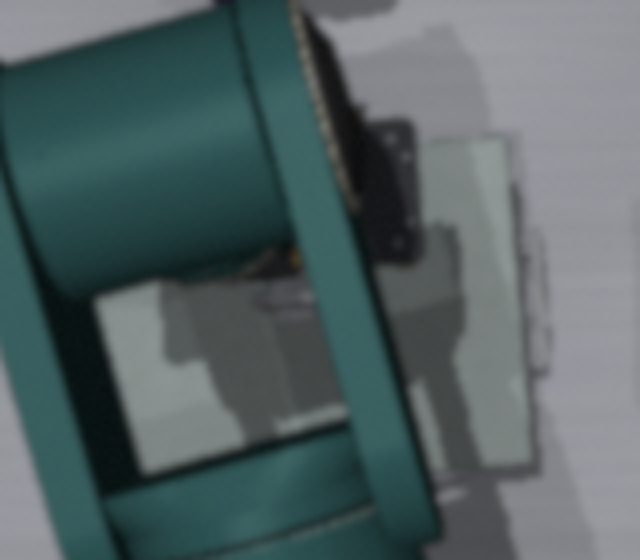

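The bolt is home. The eye surrounds the shackle's left leg at (318,115), the shackle top is at (345,126), and the tab is at x=0.4705 as expected. Next I'll move above the shackle.

Call:
{"op": "jog_arm", "data": {
  "plan": [
    [0.08,-0.4,0,0,0,0],
    [0.15,-0.7,0,0,0,0],
    [0.15,-0.74,0,0,0,0],
    [0.15,-0.74,0.15,0,0,0],
    [0.15,-0.74,0.3,0,0,0],
    [0.15,-0.74,0.4,0,0,0],
    [0.15,-0.74,0.4,0,0,0]
  ]
}}

```text
t: 13.05
tool_pos: [0.579, 0.1495, 0.2098]
eef_rot: [[0.064, -0.998, -0.003], [-0.998, -0.064, -0.001], [0.0, 0.003, -1.0]]
ft_force: [-0.7, 0.1, -0.1]
grip_width: 0.005
```

Call:
{"op": "jog_arm", "data": {
  "plan": [
    [0,0,0.03,0,0,0],
    [0,0,0.06,0,0,0],
    [0,0,0.06,0,0,0]
  ]
}}

```text
t: 13.35
tool_pos: [0.5803, 0.1495, 0.2059]
eef_rot: [[0.064, -0.998, 0.0], [-0.998, -0.064, 0.0], [-0.0, -0.0, -1.0]]
ft_force: [-0.4, -0.4, -1.0]
grip_width: 0.007
```

Call:
{"op": "jog_arm", "data": {
  "plan": [
    [0,0,0.03,0,0,0],
    [0,0,0.06,0,0,0],
    [0,0,0.06,0,0,0]
  ]
}}

```text
t: 13.65
tool_pos: [0.5802, 0.1494, 0.1994]
eef_rot: [[0.064, -0.998, -0.001], [-0.998, -0.064, -0.0], [0.0, 0.001, -1.0]]
ft_force: [-0.4, 0.1, 0.3]
grip_width: 0.006
```

Call:
{"op": "jog_arm", "data": {
  "plan": [
    [0,0,0.03,0,0,0],
    [0,0,0.06,0,0,0],
    [0,0,0.06,0,0,0]
  ]
}}

```text
t: 13.95
tool_pos: [0.5802, 0.1494, 0.1934]
eef_rot: [[0.064, -0.998, -0.001], [-0.998, -0.064, -0.0], [0.0, 0.001, -1.0]]
ft_force: [0.8, 0.7, -0.7]
grip_width: 0.004
```

Call:
{"op": "jog_arm", "data": {
  "plan": [
    [0,0,0.03,0,0,0],
    [0,0,0.06,0,0,0],
    [0,0,0.06,0,0,0]
  ]
}}

```text
t: 14.25
tool_pos: [0.5802, 0.1494, 0.1874]
eef_rot: [[0.064, -0.998, -0.001], [-0.998, -0.064, -0.0], [0.0, 0.001, -1.0]]
ft_force: [-0.6, -0.3, -0.3]
grip_width: 0.007
```

Call:
{"op": "jog_arm", "data": {
  "plan": [
    [0,0,0.03,0,0,0],
    [0,0,0.06,0,0,0],
    [0,0,0.06,0,0,0]
  ]
}}

```text
t: 14.55
tool_pos: [0.5803, 0.1495, 0.1816]
eef_rot: [[0.064, -0.998, -0.0], [-0.998, -0.064, 0.0], [-0.0, 0.0, -1.0]]
ft_force: [0.5, -0.5, 1.1]
grip_width: 0.004
```

```bash
python3 - <<'E'
from h import *
im=imaging.read_camera("wrist"); m=imaging.camera_model("wrist")
g=lambda x,k:cv2.resize((255*(x/255.)**.6).astype(np.uint8),None,fx=k,fy=k,interpolation=cv2.INTER_CUBIC)
save("c11",g(im[170:330,210:430],3.6))
im=imaging.read_camera("scene");save("s11",g(im[200:350,180:380],4))
for z in(.187,.167):print(proj(m,(.5805,.149,z)))
E
```

```text
[318.90862033 297.6653872 ]
[318.59770812 281.46267775]
```

View pics/c11.png

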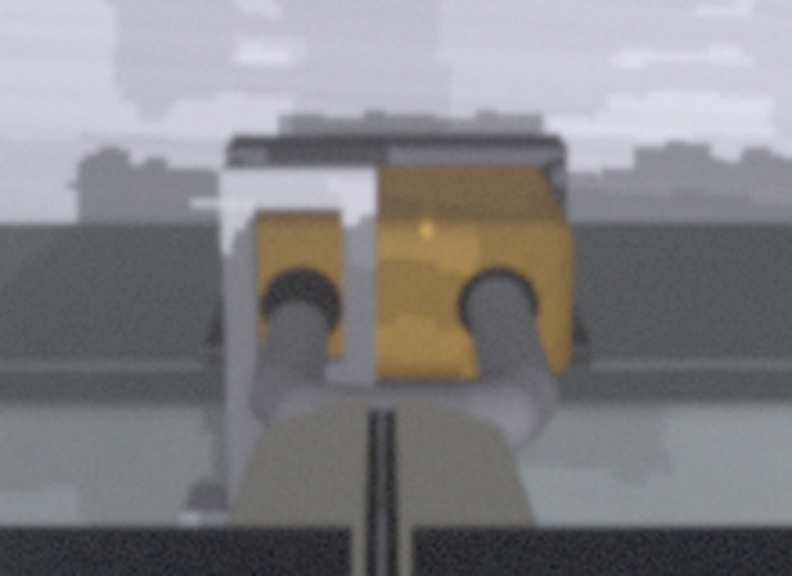

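View pics/s11.png

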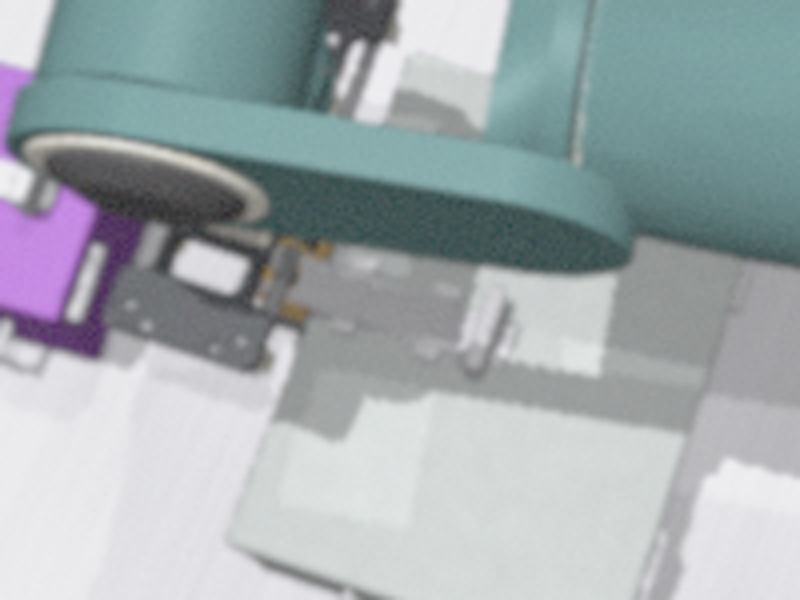

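Call:
{"op": "jog_arm", "data": {
  "plan": [
    [0,0,0.03,0,0,0],
    [0,0,0.06,0,0,0],
    [0,0,0.06,0,0,0]
  ]
}}

```text
t: 14.95
tool_pos: [0.5805, 0.1495, 0.1761]
eef_rot: [[0.064, -0.998, 0.001], [-0.998, -0.064, 0.0], [-0.0, -0.001, -1.0]]
ft_force: [0.0, -0.0, 6.2]
grip_width: 0.006
```

Call:
{"op": "jog_arm", "data": {
  "plan": [
    [0,0,0.03,0,0,0],
    [0,0,0.06,0,0,0],
    [0,0,0.06,0,0,0]
  ]
}}

```text
t: 15.25
tool_pos: [0.5802, 0.1494, 0.1695]
eef_rot: [[0.064, -0.998, -0.0], [-0.998, -0.064, -0.0], [0.0, 0.0, -1.0]]
ft_force: [0.3, 0.4, 0.2]
grip_width: 0.008
```

```bash
python3 - <<'E'
from h import *
im=imaging.read_camera("wrist"); m=imaging.camera_model("wrist")
g=lambda x,k:cv2.resize((255*(x/255.)**.6).astype(np.uint8),None,fx=k,fy=k,interpolation=cv2.INTER_CUBIC)
save("c12",g(im[170:330,210:430],3.6))
E
```

```text
(no output)
```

View pics/c12.png

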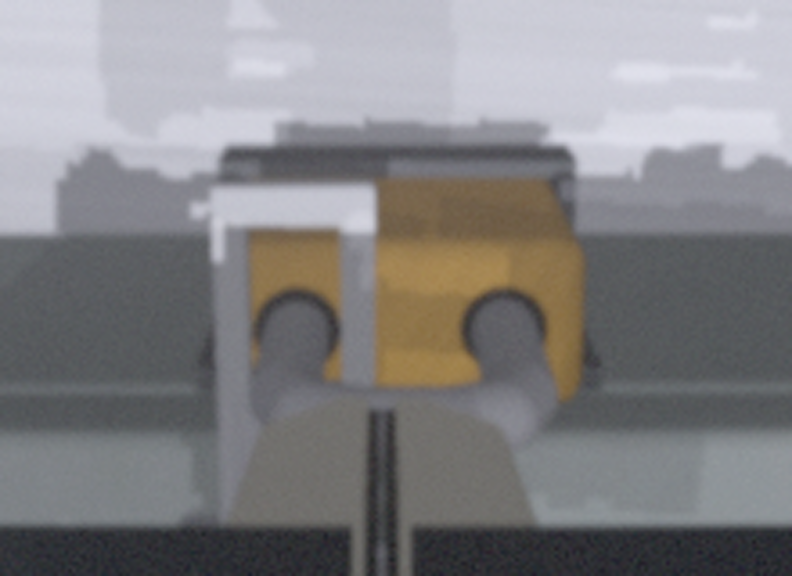

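Call:
{"op": "jog_arm", "data": {
  "plan": [
    [0,0,0.02,0,0,0],
    [0,0,0.04,0,0,0],
    [0,0,0.04,0,0,0]
  ]
}}

```text
t: 15.6
tool_pos: [0.5802, 0.1494, 0.1655]
eef_rot: [[0.064, -0.998, -0.001], [-0.998, -0.064, -0.0], [0.0, 0.001, -1.0]]
ft_force: [-0.1, -0.1, 0.1]
grip_width: 0.004
```

Call:
{"op": "jog_arm", "data": {
  "plan": [
    [0,0,0.02,0,0,0],
    [0,0,0.04,0,0,0],
    [0,0,0.04,0,0,0]
  ]
}}

```text
t: 15.9
tool_pos: [0.5803, 0.1495, 0.1616]
eef_rot: [[0.064, -0.998, -0.0], [-0.998, -0.064, -0.0], [0.0, 0.0, -1.0]]
ft_force: [0.2, -0.9, -0.4]
grip_width: 0.007
```

Call:
{"op": "jog_arm", "data": {
  "plan": [
    [0,0,0.02,0,0,0],
    [0,0,0.03,0,0,0],
    [0,0,0.03,0,0,0]
  ]
}}

```text
t: 16.2
tool_pos: [0.5806, 0.1495, 0.1611]
eef_rot: [[0.064, -0.998, 0.002], [-0.998, -0.064, 0.0], [-0.0, -0.002, -1.0]]
ft_force: [-7.6, -0.9, 16.6]
grip_width: 0.003
```

Call:
{"op": "jog_arm", "data": {
  "plan": [
    [0,0,-0.2,0,0,0],
    [0,0,-0.6,0,0,0],
    [0,0.4,-1,0,0,0],
    [0,0.8,-1,0,0,0],
    [0,0.8,-1,0,0,0],
    [0,0.8,-1,0,0,0]
  ]
}}

```text
t: 16.8
tool_pos: [0.5002, 0.1444, 0.2596]
eef_rot: [[0.064, -0.998, 0.002], [-0.998, -0.064, 0.0], [-0.0, -0.002, -1.0]]
ft_force: [0.1, 0.9, -0.4]
grip_width: 0.003
```

```bash
python3 - <<'E'
from h import *
import json
im=imaging.read_camera("wrist"); m=imaging.camera_model("wrist"); save("w13",im)
st=r.read_state();print(st["t"],st["tool_pos"],st["ft_force"])
for t in("wide_shackle_top","wide_tab"):
    print(t,[(round(d["p"],2),(np.array(d["position"])*[640,480]).round(1),[atz(m,np.array(d["position"])*[640,480],z).round(4) for z in (.167,.187)]) for d in imaging.spot_point("wrist",t)])
save("c13b",cv2.resize(im[60:260,200:460],None,fx=3,fy=3,interpolation=cv2.INTER_CUBIC))
im=imaging.read_camera("scene");save("s13",im)
for z in(.187,.167):print(proj(m,(.5805,.149,z)))
E
```

```text
16.85 [0.50068471 0.14438658 0.25884593] [-0.31079748  0.95817926 -0.41386384]
wide_shackle_top [(0.83, array([320.9, 117.7]), [array([0.582 , 0.1473, 0.167 ]), array([0.5814, 0.1475, 0.187 ])])]
wide_tab [(0.81, array([297.9, 270.5]), [array([0.4781, 0.1564, 0.167 ]), array([0.4853, 0.156 , 0.187 ])])]
[318.30865802 119.02365914]
[318.10910687 119.96302685]
```

View pics/c13b.png

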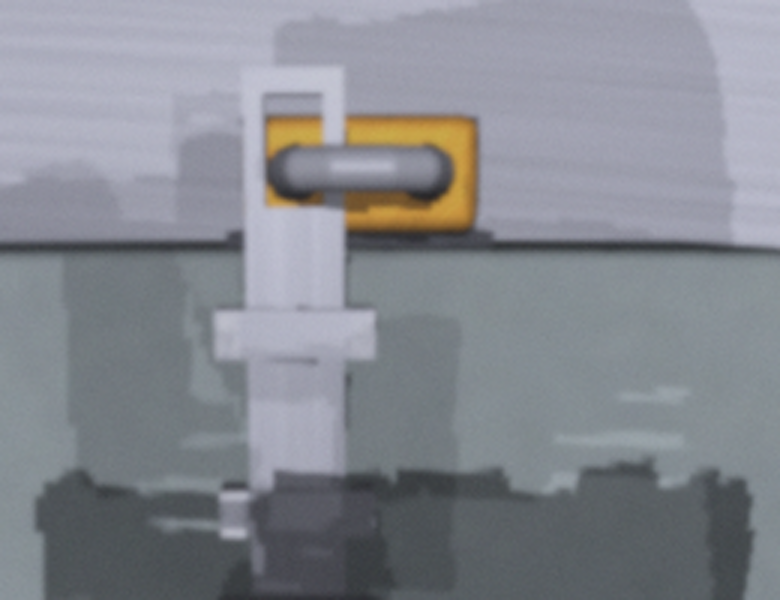

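View pics/s13.png

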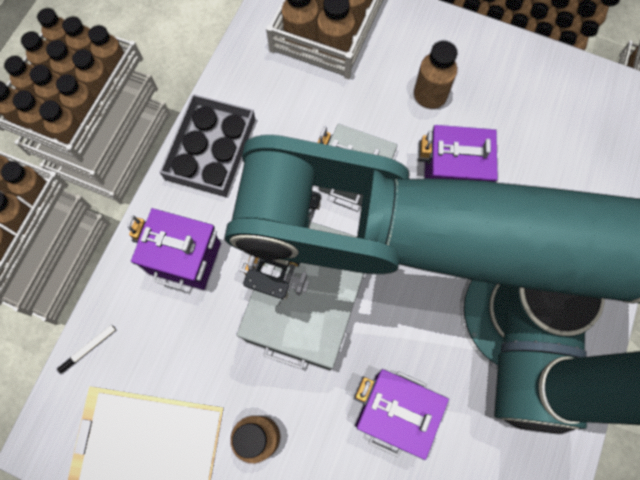

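Call:
{"op": "jog_arm", "data": {
  "plan": [
    [0,0.3,-0.2,0,0,0],
    [0,0.5,-0.5,0,0,0],
    [0,0.5,-0.5,0,0,0],
    [0,0.5,-0.5,0,0,0],
    [0,0.5,-0.5,0,0,0]
  ]
}}

```text
t: 17.5
tool_pos: [0.4511, 0.1412, 0.3076]
eef_rot: [[0.064, -0.998, -0.002], [-0.998, -0.064, -0.001], [0.0, 0.002, -1.0]]
ft_force: [-0.2, 0.1, -1.0]
grip_width: 0.006
```

```bash
python3 - <<'E'
from h import *
import json
im=imaging.read_camera("wrist"); m=imaging.camera_model("wrist"); save("w14",im)
st=r.read_state();print(st["t"],st["tool_pos"],st["ft_force"])
for t in("wide_shackle_top","narrow_shackle_top","wide_tab"):
    print(t,[(round(d["p"],2),(np.array(d["position"])*[640,480]).round(1)) for d in imaging.spot_point("wrist",t)])
for z in(.187,.167):print(proj(m,(.5805,.149,z)))
a=cv2.resize(im[0:110,200:420],None,fx=3.6,fy=3.6,interpolation=cv2.INTER_CUBIC);save("c14",a)
im=imaging.read_camera("top");save("t14",im)
im=imaging.read_camera("scene");save("s14",cv2.resize(im[110:310,200:420],None,fx=3,fy=3,interpolation=cv2.INTER_CUBIC))
E
```

```text
17.55 [0.45102833 0.14113363 0.30750563] [-0.11404852  0.38788387 -0.41850084]
wide_shackle_top [(0.58, array([316. ,  49.9]))]
narrow_shackle_top [(0.6, array([131.4, 393.9]))]
wide_tab [(0.63, array([296.7, 194.5]))]
[317.78099962  45.40432402]
[317.62958695  51.04600116]
```

View pics/c14.png

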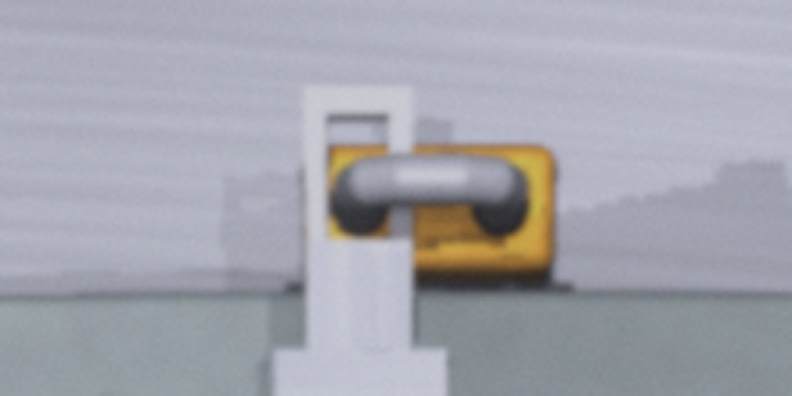

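View pics/s14.png

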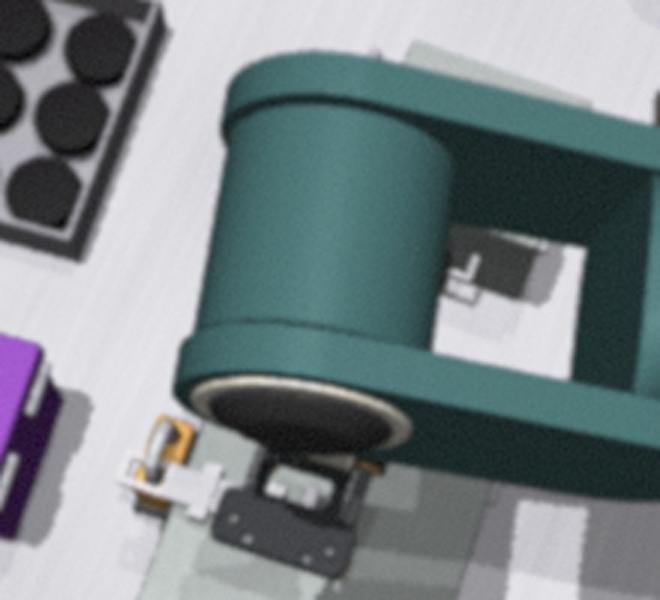

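```bash
python3 - <<'E'
from h import *
print(finish_job(), r.read_state()["t"])
E
```

```text
the job is handed in; nothing more can be done
the job is handed in; nothing more can be done
```

The wide chest is locked and the job is handed in. The bolt was pushed home first, then the shackle was pressed down until it held. It took about 17.6 s of the 38 s.

**Bolt:** It is at its stop; the last push reached 68 N at the fingertips with no further travel. The tab then measured x ≈ 0.4705, against an expected 0.4702. The pictures show the bolt's eye around the shackle's left leg.

**Shackle:** It resisted with about 6 N, then gave way, and I met a solid stop (17 N) about 20 mm below first contact. About a second after release it still appeared down. Its bar was at image row 50, where down predicts 51 and up predicts 45. That is only a few pixels' difference, but the visibly shorter legs agree.

**Narrow chest:** I never went near its padlock. I did not get a clear close view of it at the end because the arm hid it.

**What went wrong or disagreed:**
- **Missed first push:** It passed over the tab without touching it. The closed fingertips seemed to end about 6 mm behind the TCP, not 19 mm ahead as stated. I redid the push 11 mm lower and pressed the shackle by force feedback.
- **Bad detection:** One network report of the tab came from a view where the gripper hid it, so I discarded it.

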